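# Nudge the model shed square into the corner stop

### The arm

A 6-joint arm with a two-finger parallel gripper is mounted at the origin on a cart in front of the work surface, level with it; the furniture and walls round the work are solid. World frame = base frame: x ahead of the robot, y to its left, z up, the work surface at z = 0. Lengths are in mm, angles in rad, forces in N, time in s.
With the tool pointing down it reaches from about 325 to 875 mm from the base axis. Payload 4.4 kg.
Tool frame: the origin (TCP) lies on the centre line of the jaws, within the pads' length; the fingertips stand ahead of it and the grasp point (between the pads) lies 6 mm ahead of it (ctrl.tcp_to_tips is the z of the fingertips in the tool frame, in mm); z points along the fingers, y is the line along which they close (so a half turn about z gives the same grasp; the last joint's range is limited). The gripper opens to 85 mm and grips with 20 to 120 N. Pads are 22 mm wide; open, the fingers measure 114 mm over their backs; the gripper's body (76 mm by 85 mm) begins 54 mm behind the grasp point. The pads swing forward as they close: fully open they stand 13 mm farther back than shut.
Start: joints at [-1.278, 0.207, 1.542, -0, 1.393, -0.15], TCP at [246.359, -519.552, 256.282] pointing down, gripper open.
Joint ranges: [-2.73, 2.73], [-0.86, 2.22], [0.23, 2.46], [-1.11, 4.25], [0.08, 2.63], [-2.82, 2.82]. Speed limits (rad/s): [2.79, 2.79, 3.14, 3.14, 3.14, 3.14].

### API

Orientations are given as a 3x3 rotation matrix whose columns are the frame's x, y, z axes.
In Python, from plant import ctrl, sensors, optics gives the robot as it stands. Calls block until the motion is done:
- ctrl.move_ptp(position, orientation): joint-space move of the TCP to a pose.
- ctrl.move_l(position, rot=None, vel=150, threshold=None): straight line of the TCP; rot=None keeps the orientation; vel is the mean speed in mm/s. With threshold (N) it stops when the force on the tool has changed by that much, and returns True; else False.
- ctrl.set_joints(angles): joint-space move.
- ctrl.gripper_to(opening, force=None): finger opening in mm; force is the grip in N (None keeps the last); returns when the fingers have stopped.
- ctrl.hold(seconds).
- ctrl.solve_ik(position, orientation): joint angles nearest the present ones, or None.
- sensors.read_state(): the state.
- optics.grab_frame(name): name is "side" or "top"; returns (picture, depth): 420x560x3 uint8, red, green, blue; 420x560 float32, mm along the optical axis (not along the pixel's ray), 0 where there is no reading.
- optics.camera_params(name): a dict with "mtx" (3x3 intrinsics, pixels), "R" (3x3) and "t" (3): a world point X has camera coordinates R X + t. Camera axes: x right, y down, z forward; pixel columns grow to the right and rows downward; lengths in mm; the calibration is good to about 2 mm. A picture is of the moment at which its call begins. camera_params takes no time and is no camera call.
A pose or a line that the arm cannot do raises ctrl.MotionError and nothing moves.
- ctrl.finish_job(): hands the job in; it is judged then, once.
The state is a dict: "t": time; "q": joint angles; "qvel": joint speeds; "tau": joint torques, N m; "eef_pos": TCP position; "eef_rot": TCP orientation; "force": force on the tool from outside, world axes, zero at the start; "wrist_torque": the same for the moment, N m; "grip_width": finger opening in mm; "grasp_force": force on a finger pad.
Only numpy, scipy, OpenCV 4.12 (cv2) and the standard library are available. Lean on these libraries where they do the work, as an engineer would, in place of code of your own. Each camera call takes 0.05 s, during which the arm holds its last target. There are 200 camera calls.

### The job

The glue on the flat-roofed model shed must set square. Without gripping or lifting it, push the shed along the bench with the fingertips into the inside corner of the L-shaped metal stop, so that a long wall lies flat along the long bar and an end wall touches the short bar. Leave the two paint jars and the small steel block where they stand.

Things in the scene. Friction and masses are not known exactly. Their poses are not given: they have to be found in the camera images.
- corner_stop: L-shaped stop of two plain aluminium bars, each 20 mm wide and 24 mm high, fixed to the bench (bench top z = 0). Origin: the inside corner of the L, at bench level. The long bar's inner face is the plane x = 0 of this frame, from the corner to y = -160 mm; the short bar's inner face is the plane y = 0, from the corner to x = -110 mm. The free space inside the L is at x < 0, y < 0; z is up. The stop's place and its yaw (up to about 0.22 rad) vary.
- shed: Flat-roofed model shed with pale walls and a dark roof, a closed block 88 mm (its x) by 110 mm (its y, the long walls) by 42 mm high, walls plain and upright, about 0.15 kg. Slides freely on the bench. Origin: centre of its underside; z up. It starts inside the L, clear of both bars and up to about 0.25 rad askew to them. Pushed home its origin is at x = -44 mm, y = -55 mm in the stop's frame.
- jar_white_cap: Small paint jar with a white cap, 26 mm across, 34 mm high; bystander. Origin: centre of its underside.
- jar_black_cap: Small paint jar with a black cap, 26 mm across, 34 mm high; bystander. Origin: centre of its underside.
- gauge_block: Small plain steel block, 16 x 40 x 16 mm, long in its y; bystander. Origin: centre of its underside. The three bystanders stand two behind the long bar and one in front of the short bar's near end, to the left, in any order.

How it is judged (in metres and radians):
At the end, for the whole second after the job is handed in: The shed stands flat and at rest on the bench, a long wall against the long bar and an end wall against the short bar: within 3 mm of touching each, and parallel to them within 0.035 rad (2 degrees). The jars and the steel block are within 15 mm of where they stood (x of shed in the frame of corner_stop between -0.047 and -0.041 m and y of shed in the frame of corner_stop between -0.058 and -0.052 m and angle between the y axis of shed and the y axis of corner_stop, either way round below 0.035 rad and angle between shed's own z axis and vertical below 0.03 rad and height (world z) of shed below 0.003 m and linear speed of shed below 0.01 m/s and distance of each of jar_white_cap, jar_black_cap, gauge_block from where it was at the start of the episode below 0.015 m).
It fails at once if the shed is lifted off the bench (10 mm) or tipped (0.2 rad) (height (world z) of shed above 0.01 m or angle between shed's own z axis and vertical above 0.2 rad).
It fails at once if a jar or the steel block is displaced by more than 15 mm (distance of any of jar_white_cap, jar_black_cap, gauge_block from where it was at the start of the episode above 0.015 m).
It also fails if it takes over 59 s, if anything falls off the work surface, if the arm or the gripper's body presses on something with over 40 N, if the wrist force passes 120 N, or if a joint passes its speed limit or range.

## Working session

There is one attempt and no reset: what is moved stays moved. The work goes in short steps, each a Python script; the robot and the scene stay as the last script left them, time stands still between calls to the robot, and variables do not carry over. Pictures are saved under pics/ and viewed, at most 10 in all, crops included, and the job is handed in when it is done.

```bash
mkdir -p pics; ls
python3 - <<'E'
from plant import ctrl,sensors,optics
import cv2,numpy as np
for n in("top","side"):
    p,d=optics.grab_frame(n);cv2.imwrite(f"pics/{n}0.png",p[:,:,::-1]);np.savez(f"{n}0.npz",p=p,d=d)
    c=optics.camera_params(n);print(n,c["mtx"].round(1).tolist(),c["R"].round(3).tolist(),c["t"].round(1))
print(ctrl.tcp_to_tips,sensors.read_state()["t"])
E
```

```text
pics
top [[544.5, 0.0, 277.7], [0.0, 544.5, 203.2], [0.0, 0.0, 1.0]] [[-0.03, -1.0, 0.006], [-0.991, 0.029, -0.131], [0.131, -0.01, -0.991]] [-122.3  586.8  935.1]
side [[542.9, 0.0, 271.4], [0.0, 542.9, 217.1], [0.0, 0.0, 1.0]] [[-0.911, -0.412, 0.006], [-0.286, 0.623, -0.728], [0.296, -0.665, -0.685]] [452.8 248.6 638.3]
25.0 0.1
```

View pics/top0.png

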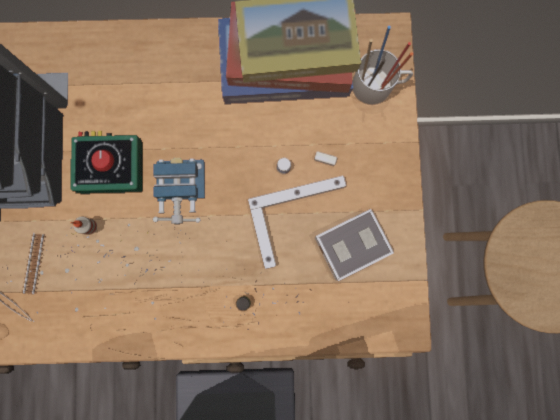

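View pics/side0.png

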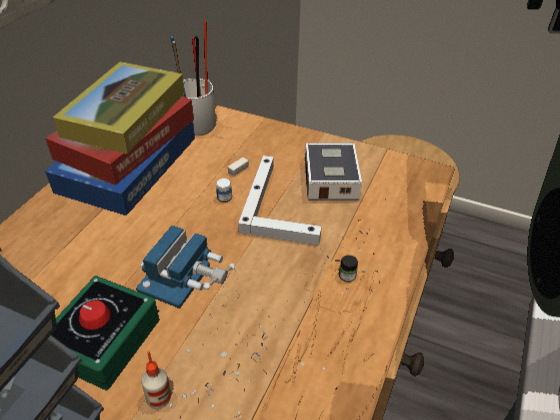

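```bash
cat > h.py <<'E'
import numpy as np,cv2
from plant import ctrl,sensors,optics
C=optics.camera_params("top")
def world(d):
    v,u=np.mgrid[:420,:560]; k=C["mtx"]
    P=np.stack([(u-k[0,2])/k[0,0]*d,(v-k[1,2])/k[1,1]*d,d],-1)
    return (P-C["t"])@C["R"]
def ray(px,z):
    px=np.asarray(px,float).reshape(-1,2)
    r=np.c_[px,np.ones(len(px))]@np.linalg.inv(C["mtx"]).T@C["R"]; o=-C["R"].T@C["t"]
    return (o+r*((z-o[2])/r[:,2])[:,None])[:,:2]
def blob(m):
    c=max(cv2.findContours(m.astype(np.uint8),0,1)[0],key=cv2.contourArea); return c[:,0]
def shed(d):
    """roof outline by height -> centre, long-axis yaw, size"""
    W=world(d); m=(W[...,2]>34)&(W[...,2]<50)&(d>0); m[:190]=0;m[290:]=0;m[:,:245]=0;m[:,420:]=0
    m=cv2.morphologyEx(m.astype(np.uint8),cv2.MORPH_OPEN,np.ones((5,5)))
    R=cv2.minAreaRect(ray(blob(m),42).astype(np.float32)); b=cv2.boxPoints(R)
    e=[b[1]-b[0],b[2]-b[1]]; e=max(e,key=np.linalg.norm); e=e*np.sign(e[1])
    return np.array(R[0]),np.arctan2(-e[0],e[1]),R[1]
def stop(d):
    W=world(d); m=(W[...,2]>15)&(W[...,2]<32)&(d>0); z=np.zeros_like(m); z[172:275,240:352]=1
    c=blob(m&z); f=np.zeros((420,560),np.uint8); cv2.drawContours(f,[c],-1,1,-1)
    return f,ray(c,24)
E
python3 - <<'E'
from h import *
z=np.load("top0.npz");d=z["d"];p=z["p"].copy()
print("shed",shed(d))
f,c=stop(d)
R=cv2.minAreaRect(c.astype(np.float32));print(R)
# split into bars by fitting each bar's pixel centre line
v,u=np.nonzero(f);P=ray(np.c_[u,v],24)
L=P[u>285];x=cv2.fitLine(L.astype(np.float32),cv2.DIST_HUBER,0,.01,.01).ravel()
S=P[v>222];y=cv2.fitLine(S.astype(np.float32),cv2.DIST_HUBER,0,.01,.01).ravel()
print(x,y,len(L),len(S), "yaws",np.arctan(-x[0]/x[1]),np.arctan(y[1]/y[0]))
yaw=(np.arctan(-x[0]/x[1])*160+np.arctan(y[1]/y[0])*110)/270
R=np.array([[np.cos(yaw),-np.sin(yaw)],[np.sin(yaw),np.cos(yaw)]])
cx=(R.T@x[2:])[0]-10; cy=(R.T@y[2:])[1]-10
O=R@[cx,cy];print("yaw",yaw,"corner",O)
Q=(P-O)@R;print("extent",np.percentile(Q,[0,1,99,100],axis=0).round(1).tolist())
np.savez("stop.npz",yaw=yaw,O=O)
s=shed(d);print("shed in stop",(s[0]-O)@R,s[1]-yaw)
W=world(d)
for n,(a,b) in dict(white=(284,165),block=(326,158),black=(243,303)).items():print(n,W[b,a].round(1),((W[b,a,:2]-O)@R).round(1))
cv2.drawContours(p,cv2.findContours(f,0,1)[0],-1,(255,0,0),1)
cv2.imwrite("pics/m.png",cv2.resize(p[140:320,220:420,::-1],None,fx=3,fy=3))
E
```

```text
shed (array([ 505.0284729 , -272.38580322]), np.float32(0.42631876), (87.26918029785156, 110.51944732666016))
((550.6951904296875, -186.50718688964844), (129.4143829345703, 179.6449737548828), 12.51244068145752)
[ 2.2196472e-01 -9.7505468e-01  6.1069745e+02 -2.0839142e+02] [ 9.7358972e-01  2.2830482e-01  5.1022708e+02 -1.1336499e+02] 684 512 yaws 0.223829 0.23033616
yaw 0.22648008 corner [ 577.3392  -108.16217]
extent [[-107.7, -160.6], [-105.0, -157.6], [20.8, 19.2], [21.8, 19.9]]
shed in stop [-107.34032184 -143.79253485] 0.19983868
white [ 652.8 -153.3   36.2] [ 63.4 -60.9]
block [ 667.5 -231.8   17.7] [  60.1 -140.8]
black [408.9 -73.6  35.2] [-156.4   71.5]
```

View pics/m.png

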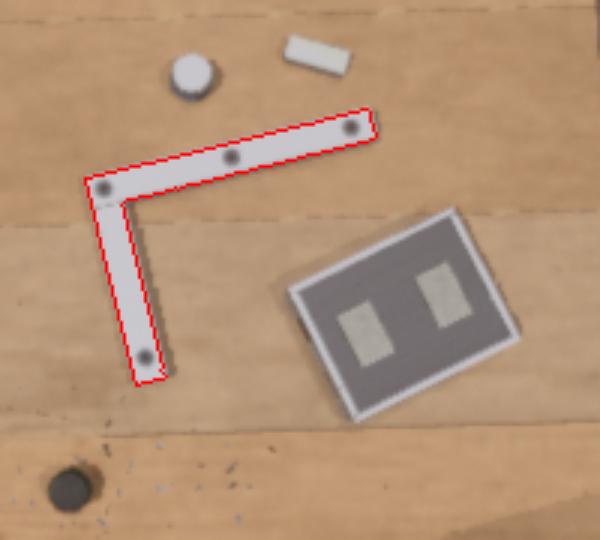

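```bash
cat >> h.py <<'E'
try:
    z_=np.load("stop.npz");yaw=float(z_["yaw"]);O=z_["O"]
    RS=np.array([[np.cos(yaw),-np.sin(yaw)],[np.sin(yaw),np.cos(yaw)]])
except FileNotFoundError: pass
def w(x,y,z): return np.r_[O+RS@[x,y],z]
def tool(a):
    """tool down, tool y axis at angle a in the stop frame; a or a+pi, whichever the wrist prefers"""
    a+=yaw; y=np.array([np.cos(a),np.sin(a),0]); zz=np.array([0,0,-1.]); return np.c_[np.cross(y,zz),y,zz]
def pick(x,y,a):
    q=[(ctrl.solve_ik(w(x,y,33),tool(b)),tool(b)) for b in(a,a+np.pi)]
    q=[i for i in q if i[0] is not None]; return min(q,key=lambda i:abs(i[0][5]))[1]
def where(n):
    p,d=optics.grab_frame("top");cv2.imwrite(f"pics/{n}.png",p[:,:,::-1]);s=shed(d)
    print(n,"shed in stop",((s[0]-O)@RS).round(1),round(float(s[1]-yaw),3),np.round(s[2],1),"t",sensors.read_state()["t"])
def rel(): return ((sensors.read_state()["eef_pos"][:2]-O)@RS).round(1)
E
python3 - <<'E'
from h import *
ctrl.gripper_to(60)
T=pick(-200,-144,np.pi/2); print("tips",ctrl.tcp_to_tips)
ctrl.move_ptp(w(-200,-144,110),T)
ctrl.move_l(w(-200,-144,33),vel=120)
print(rel())
print(ctrl.move_l(w(-112,-144,33),vel=60,threshold=15),rel(),sensors.read_state()["force"])
print(ctrl.move_l(w(-90,-144,33),vel=25,threshold=8),rel(),sensors.read_state()["force"])
where("a")
E
```

```text
tips 25.0
[-199.8 -144.8]
False [-112.1 -144.1] [-0.02241156 -0.61021974  1.07262772]
True [ -98.3 -143.6] [ 1.32707972  0.09237449 -0.45052343]
a shed in stop [ -35.4 -119. ] 1.315 [55.7 68.2] t 4.7583
```

View pics/a.png

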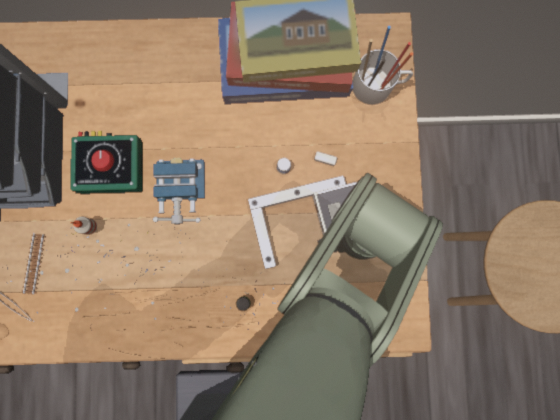

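The shed's visible left edge (about column 318–325, rows 185–240) lies flush along the long bar; the arm hides the rest. Next I push the end wall.

Run:
```python
from h import *
ctrl.move_l(w(-125,-144,33),vel=80); ctrl.move_l(w(-125,-144,110),vel=150)
ctrl.gripper_to(40)
T=pick(-46,-255,0)
ctrl.move_ptp(w(-46,-255,110),T)
where("b")
ctrl.move_l(w(-46,-255,33),vel=120)
print(ctrl.move_l(w(-46,-130,33),vel=50,threshold=15),rel(),sensors.read_state()["force"])
print(ctrl.move_l(w(-46,-112,33),vel=20,threshold=8),rel(),sensors.read_state()["force"])
ctrl.move_l(w(-46,-150,33),vel=80); ctrl.move_l(w(-46,-150,110),vel=150)
ctrl.move_ptp(w(-180,-200,110),pick(-180,-55,np.pi/2))
where("c")
```

```text
b shed in stop [ -44.2 -152.5] -0.009 [ 87.9 110.5] t 7.6833
False [ -46.  -130.1] [-0.47037058 -0.52558264  0.12449334]
True [ -46.  -122.1] [ 0.80103213 -1.26397834  0.85564313]
c shed in stop [-43.9 -55.7] -0.001 [ 88.2 109.8] t 14.125
```

View pics/c.png

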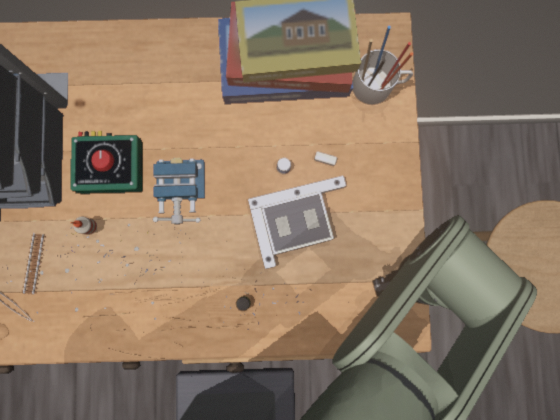

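The shed (roof centred near pixel 298,221) sits in the corner of the L, flush with both bars. The jars at (284,165) and (243,303) and the block at (326,158) have not moved.

```bash
python3 -c "
from plant import ctrl
print(ctrl.finish_job())"
```

```text
the job is handed in; nothing more can be done
None
```

The job is handed in: the last top-camera measurement, at 14 s on the robot's clock, put the shed at x = -43.9 mm, y = -55.7 mm in the stop's frame, parallel within about 0.001 rad, with the jars and block unmoved by eye; the judge's result was not shown.

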